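Open the rover's battery bay

TASK

Open the battery bay of the small rover: press down the snap tab beside the black bay cover so that the cover is released and springs forward a little, then let go of the tab and push the cover the way its arrow points until it is completely out of its side keepers and lies flat on the rover's deck. Work with the fingertips only: do not lift or tip the cover, leave it on the rover, leave the battery in the bay, and leave the other things on the bench where they are.

Things in the scene. Friction and masses are not known exactly. Their poses are not given: they have to be found in the camera images.
- rover: Small four-wheeled rover, 310 mm long, 164 mm wide, fixed on a plywood stand. Origin: on the bench under the middle of its flat white deck; x to its front, z up. The deck's top is 110 mm above the bench. The battery bay with the black cover is in the rear half; behind it a black ejector housing 13 mm high over the deck (rover x -153 to -131 mm).
- deck_front (a point): Middle of the free front half of the deck, at rover x 35, y 0 mm, on the deck: where the cover goes. Free from x -40 to 149 mm, y -80 to 50 mm. A rubber bumper 6 mm high closes the front edge (x 149 to 155); a grey case 12 mm high (x -20 to 66) and a switch 8 mm high (x 85 to 107) stand at y 53 to 79 mm. Axes as the rover's.
- bay (a point): Centre of the cover's seat on the deck, at rover x -85, y 0 mm, fixed to the rover, axes as the rover's. Opening below: 66 mm (x) by 46 mm (y). Keepers, black L-shaped rails 8.5 mm high, overlap the cover's side flanges (y +-33.5 to +-47.5, x -45 to 45 mm from here, gaps near x 0): the cover is clear of them once moved 90 mm forward.
- cover: Black bay cover, 90 (x) by 80 mm (y), about 70 g, loose under the keepers; flanges 4 mm, middle panel (y -30 to 30) 8 mm thick. Origin: middle of its underside, on the deck. It slides off towards +x, as its grey arrow shows. At the start it sits at bay within 3 mm, latched. Released, it is kicked about 8 to 15 mm forward by a sprung plunger; pushing it on takes a few newtons.
- cover_rib (a point): Middle of the rear face of the cover's upright thumb rib, at cover x 5, y 0, 15 mm over the deck. The rib is 48 mm wide (y), 7 mm thick, its top 22 mm over the deck (14 mm over the panel). Push here towards cover +x with a fingertip let down behind the rib; at the start 51 mm are free behind it, up to the ejector housing.
- tab (a joint): Snap tab's angle, rad: 0 up, 0.19 fully down. A black sprung tongue along the cover's right side (rover -y) with a hook in the cover's edge; the cover is freed at about 0.09 (pad 4 mm down). The pad moves 8 mm to its stop; 1 N starts it, 3 N presses it fully. Let go with the cover kicked forward, it rests at about 0.04 under the cover's flange, and springs up to 0 once the cover has slid past.
- tab_pad (a point): Middle of the top of the snap tab's thumb pad, 26 by 26 mm, with three grey ribs; 58 mm to the right of bay (rover y -58 mm), 18 mm over the deck when up. Press straight down here. Around the pad nothing stands higher than 10 mm over the deck within 45 mm, save the cover's rib (22 mm).
- battery: Grey battery pack 62 by 42 by 38 mm lying loose in the bay under the cover, its top 8 mm below the deck; origin under its middle. Stays there.
- spare_pack: Bystander: spare grey battery pack, 62 by 42 by 38 mm, on the bench; origin under its middle.
- tape_roll: Bystander: roll of blue tape, 60 mm across, 24 mm high, lying flat on the bench; origin under its middle.
- multimeter: Bystander: multimeter lying on its back, 150 by 76 by 40 mm, long along its x; origin under its middle.
- screwdriver: Bystander: screwdriver, 180 mm long along its x, handle 24 mm thick, lying on the bench; origin under its middle.
There are look-alikes about, which are no part of the job. Leave any pink or purple look-alike of the cover alone.

How it is judged:
On the way, in this order (a step that is already met when the one before it is completed fails the run):
1. the snap tab is pressed down (value of joint tab above 0.07 rad), for 0.02 s.
2. the cover is pushed half way off its seat (x of cover in the frame of bay above 0.05 m).
At the end, for the whole second after the job is handed in: The cover has moved at least 91 mm forward from its seat (clear of the keepers), lies flat (within 0.06 rad) and at rest on the deck (underside within 4 mm of deck height), the snap tab has sprung back up (below 0.02 rad), and the battery is in its bay (moved less than 10 mm) (x of cover in the frame of bay above 0.091 m and z of cover in the frame of bay between -0.004 and 0.004 m and angle between cover's own z axis and vertical below 0.06 rad and linear speed of cover below 0.01 m/s and value of joint tab below 0.02 rad and distance of battery from where it was at the start of the episode below 0.01 m); the robot touches nothing.
It fails at once if the cover is lifted more than 12 mm off the deck (z of cover in the frame of bay above 0.012 m).
It fails at once if the cover is tipped by more than 0.35 rad (angle between cover's own z axis and vertical above 0.35 rad).
It fails at once if the cover falls off the rover (z of cover in the frame of bay below -0.015 m).
It fails at once if the battery in the bay is moved (more than 15 mm) (distance of battery from where it was at the start of the episode above 0.015 m).
It fails at once if another thing on the bench is disturbed (moved more than 20 mm) (distance of any of spare_pack, tape_roll, multimeter, screwdriver from where it was at the start of the episode above 0.02 m).
It also fails if it takes over 38 s, if anything falls off the work surface, if the arm or the gripper's body presses on something with over 40 N, if the wrist force passes 120 N, or if a joint passes its speed limit or range.

ROBOT

A 6-joint arm with a two-finger parallel gripper is mounted at the origin on the work surface. World frame = base frame: x ahead of the robot, y to its left, z up, the work surface at z = 0. Lengths are in m, angles in rad, forces in N, time in s.
With the tool pointing down it reaches from about 0.25 to 0.775 m from the base axis. Payload 4 kg.
Tool frame: the origin (TCP) lies at the very end of the fingers, on their centre line; the grasp point (between the pads) lies 19 mm behind it; z points along the fingers, y is the line along which they close (so a half turn about z gives the same grasp; the last joint's range is limited). The gripper opens to 94 mm and grips with 3 to 60 N. Pads are 16 mm wide; open, the fingers measure 119 mm over their backs; the gripper's body (75 mm by 177 mm) begins 78 mm behind the grasp point.
Start: joints at [1.19, 0.087, 1.371, -0, 1.684, -0.103], TCP at [0.151, 0.529, 0.206] pointing down, gripper open.
Joint ranges: [-3.1, 3.1], [-0.76, 2.03], [0.27, 2.55], [-1.08, 4.22], [0.17, 2.65], [-2.57, 2.57]. Speed limits (rad/s): [2.79, 2.79, 3.14, 3.14, 3.14, 3.14].

INTERFACE

Orientations are given as [roll, pitch, yaw] about the fixed x, y, z axes, in that order (R = Rz(yaw) Ry(pitch) Rx(roll)).
In Python, from bench import robot, vision gives the robot as it stands.
- The arm moves only by the shell command python3 -m crank 'ROWS'. ROWS is JSON, a list of rows, each a list of 3 entries, a list of its own where there are three numbers: the closure, from 0 (fully open) to 1 (shut), then the shift along the tool's x, y, z in m, then the turn, a rotation vector about the tool's x, y, z in degrees. A call has 1 to 8 rows; each row shifts and turns the commanded pose from where the row before left it, along the tool's axes as they then stand; what a row does not reach is not made up. A row lasts 1/10 s, in which the tool goes at most 50 mm and 8.59 degrees, less where a joint would pass 70% of its speed; a pose out of reach is approached as far as the arm can. A call with a gripper value outside its range is refused whole. The fingers move at their own pace and stop on an object; the grip force is fixed at half the most. Time passes only in rows, so rows that do not move let the fingers close. It gives the time, the measured TCP pose, the force, the opening and the grip force at its end, in the units of the state.
- robot.get_obs(): the state, without advancing time (a new reading comes with each control period).
- vision.snapshot(name): name is "scene" or "top"; returns a dict with "color" (400x640x3 uint8, red, green, blue), "z_map" (400x640 float32, m along the optical axis (not along the pixel's ray), 0 where there is no reading), "fx", "fy", "cx", "cy" (pixels), "R" (3x3) and "t" (3): a world point X has camera coordinates R X + t. Camera axes: x right, y down, z forward; pixel columns grow to the right and rows downward; lengths in m; the calibration is good to about 2 mm. A picture is of the moment at which its call begins.
- robot.close_job(): hands the job in; it is judged then, once.
The state is a dict: "time": time; "joint_positions": joint angles; "qvel": joint speeds; "joint_torque": joint torques, N m; "tool_pos": TCP position; "ee_rot": TCP orientation; "wrist_force": force on the tool from outside, world axes, zero at the start; "wrist_torque": the same for the moment, N m; "width": finger opening in m; "finger_force": force on a finger pad.
Only numpy, scipy, OpenCV 4.12 (cv2) and the standard library are available. Lean on these libraries where they do the work, as an engineer would, in place of code of your own. Each camera call takes 0.05 s, during which the arm holds its last target. There are 200 camera calls.

## Working session

There is one attempt and no reset: what is moved stays moved. The work goes in short steps, Python scripts to look and compute and a shell command to move; the robot and the scene stay as the last step left them, time stands still between calls to the robot, and variables do not carry over. Pictures are saved under pics/ and viewed, at most 10 in all, crops included, and the job is handed in when it is done.

```bash
ls; mkdir -p pics; cat > h.py <<'E'
import numpy as np,cv2,pickle
from bench import robot,vision
def snap(n,f):
    s=vision.snapshot(n); pickle.dump(s,open(f'{f}.pkl','wb'))
    cv2.imwrite(f'pics/{f}.png',s['color'][:,:,::-1]); return s
def load(f): return pickle.load(open(f'{f}.pkl','rb'))
def pt(s,u,v,z=None):
    # world point by depth, or by ray/plane at height z
    d=np.array([(u-s['cx'])/s['fx'],(v-s['cy'])/s['fy'],1]); R=np.array(s['R']);t=np.array(s['t'])
    c=-R.T@t; r=R.T@d
    if z is None:
        k=np.median([x for x in s['z_map'][v-1:v+2,u-1:u+2].ravel() if x>0])
    else: k=(z-c[2])/r[2]
    return c+k*r
E
python3 - <<'E'
from h import *
snap('top','top0');snap('scene','scene0');o=robot.get_obs();print(o['time'],o['tool_pos'],o['ee_rot'])
E
```

```text
pics
0.1 [0.15066266 0.52846331 0.20444063] [-3.13966063e+00 -1.72959677e-04  2.86379834e+00]
```

View pics/top0.png

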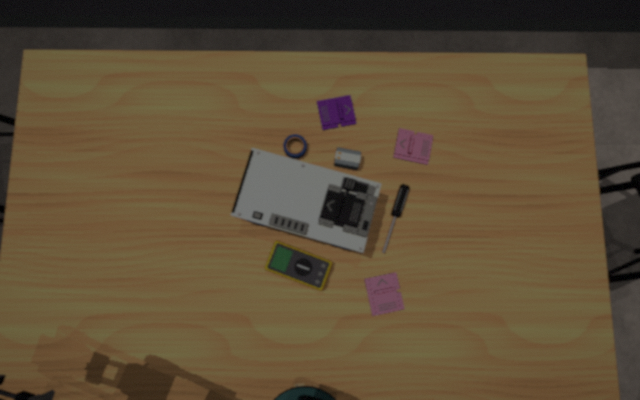

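View pics/scene0.png

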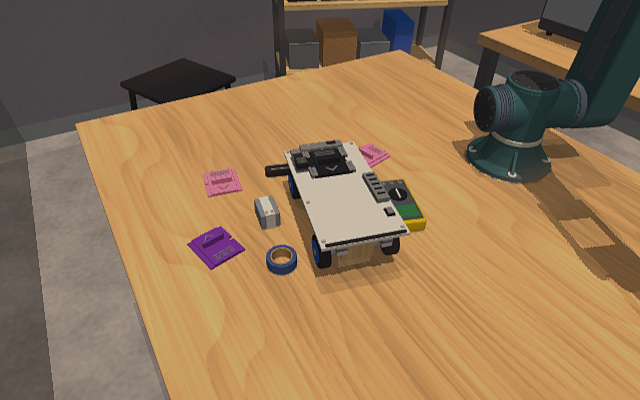

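The rover is at about (307,200) in top, its front to the left. The black cover is at (343,208) with its arrow pointing left, and the tab pad is at about (353,185). The purple (336,112) and pink (413,146), (384,293) look-alikes lie on the bench and are not the ones meant. I'll enlarge to confirm.

```bash
python3 - <<'E'
from h import *
s=load('top0');c=s['color'][140:260,225:385,::-1]
c=cv2.resize(np.clip(c.astype(float)*1.8,0,255).astype('uint8'),None,fx=5,fy=5,interpolation=cv2.INTER_CUBIC)
cv2.imwrite('pics/c0.png',c)
print(s['fx'],s['cx'],s['cy'],s['R'],s['t'])
# deck fit: depth-based world z ~0.11 mask
z=s['z_map'];v,u=np.nonzero(z>0);d=np.stack([(u-s['cx'])/s['fx'],(v-s['cy'])/s['fy'],np.ones(len(u))])*z[v,u]
W=np.array(s['R']).T@(d-np.array(s['t'])[:,None])
m=(W[2]>.10)&(W[2]<.14)&(u>220)&(u<390)&(v>130)&(v<265)
r=cv2.minAreaRect(W[:2,m].T.astype(np.float32));print(r,m.sum(),np.median(W[2,m]))
E
```

```text
452.9268441135738 320.90494496288926 197.61810296586464 [[ 0.00151075 -0.99991219  0.01316537]
 [-0.98700444 -0.00360649 -0.16065248]
 [ 0.16068585 -0.01275157 -0.98692323]] [-0.03856962  0.54689103  1.05478793]
((0.5333982706069946, -0.001916348934173584), (0.310705304145813, 0.164543017745018), 74.420166015625) 9716 0.11281339475436045
```

View pics/c0.png

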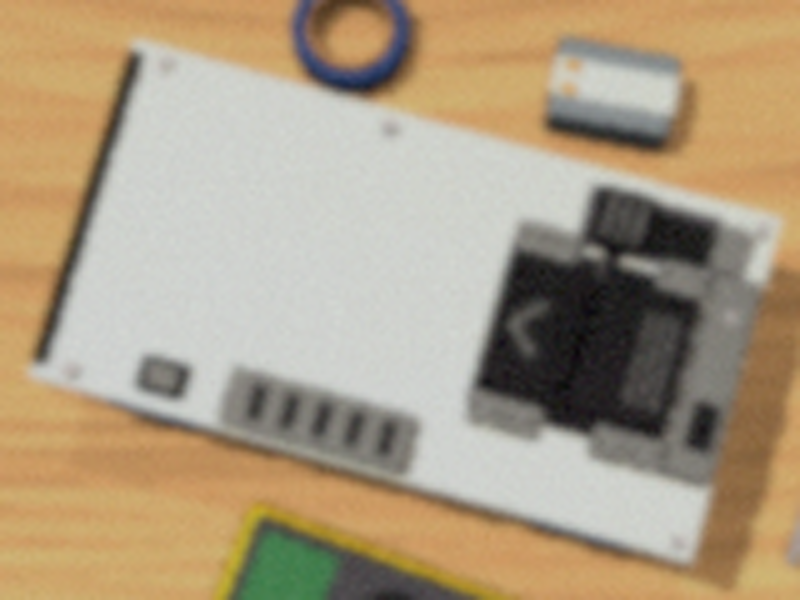

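Confirmed: the black cover in the rover has its arrow towards the deck's free front, with the tab pad on the upper side. The deck fit is 310.7×164.5 mm, which matches the size given.

```bash
cat >> h.py <<'E'
RC=np.array([.5334,-.0019]);YA=np.radians(74.4)
def rov(x,y,z): # rover mm -> world m (z in mm over deck)
    c,s=np.cos(YA),np.sin(YA);return np.array([RC[0]+(c*x-s*y)/1e3,RC[1]+(s*x+c*y)/1e3,.11+z/1e3])
def torov(p):
    c,s=np.cos(YA),np.sin(YA);d=(np.array(p[:2])-RC)*1e3;return np.array([c*d[0]+s*d[1],-s*d[0]+c*d[1],(p[2]-.11)*1e3])
def shift(target):
    from scipy.spatial.transform import Rotation as Ro
    o=robot.get_obs();R=Ro.from_euler('xyz',o['ee_rot']).as_matrix()
    print('t',o['time'],'rover mm',torov(o['tool_pos']).round(1),'rpy',np.degrees(o['ee_rot']).round(2),'F',np.round(o['wrist_force'],1),'w',o['width'])
    print('shift mm',(R.T@(target-np.array(o['tool_pos']))*1e3).round(1))
E
python3 - <<'E'
from h import *
s=load('top0')
def q(a,b,z):print(torov(pt(s,225+a/5,140+b/5,.11+z/1e3)).round(1))
q(622,217,18);q(527,325,8);q(655,360,8);q(85,207,6)
shift(rov(-85,-58,70))
E
```

```text
[-85.9 -57.9  18. ]
[-57.8  -0.4   8. ]
[-117.6   -0.7    8. ]
[150.3   1.8   6. ]
t 0.1 rover mm [407.9 511.3  94.4] rpy [-1.7989e+02 -1.0000e-02  1.6408e+02] F [ 0.6  0.4 -0. ] w 0.09401962102498299
shift mm [-572.  -489.7   25.3]
```

```bash
python3 -m crank '[[1,[-0.036,-0.031,0],[0,0,0]],[1,[-0.036,-0.031,0],[0,0,0]],[1,[-0.036,-0.031,0],[0,0,0]],[1,[-0.036,-0.031,0],[0,0,0]],[1,[-0.036,-0.031,0],[0,0,0]],[1,[-0.036,-0.031,0],[0,0,0]],[1,[-0.036,-0.031,0],[0,0,0]],[1,[-0.036,-0.031,0],[0,0,0]]]'
python3 -m crank '[[1,[-0.036,-0.031,0],[0,0,0]],[1,[-0.036,-0.031,0],[0,0,0]],[1,[-0.036,-0.031,0],[0,0,0]],[1,[-0.036,-0.031,0],[0,0,0]],[1,[-0.036,-0.031,0],[0,0,0]],[1,[-0.036,-0.031,0],[0,0,0]],[1,[-0.036,-0.031,0],[0,0,0]],[1,[0,0,0],[0,0,0]]]'
python3 -c "
from h import *
shift(rov(-85,-58,35))"
```

```text
time: 0.9
tool_pos: [0.3602, 0.2097, 0.2052]
ee_rot: [3.142, -0.0, 2.864]
wrist_force: [1.2, -0.7, 0.9]
width: 0.0331
finger_force: 0.0
time: 1.7
tool_pos: [0.544, -0.071, 0.2032]
ee_rot: [-3.14, -0.002, 2.858]
wrist_force: [-0.3, 0.0, 0.8]
width: 0.0005
finger_force: 0.0
t 1.7 rover mm [-63.7 -28.8  93.2] rpy [-1.7990e+02 -1.3000e-01  1.6374e+02] F [-0.3  0.   0.8] w 0.000497371102080519
shift mm [-29.6 -20.9  58.1]
```

```bash
python3 -m crank '[[1,[-0.015,-0.0105,0.01],[0,0,0]],[1,[-0.0145,-0.0105,0.01],[0,0,-0.6]],[1,[0,0,0.02],[0,0,0]],[1,[0,0,0.018],[0,0,0]],[1,[0,0,0],[0,0,0]]]'
python3 -c "
from h import *
shift(rov(-85,-58,18))
a=snap('scene','s1')['color'];a=cv2.resize(a[130:200,260:370,::-1],None,fx=7,fy=7,interpolation=cv2.INTER_CUBIC);cv2.imwrite('pics/c1.png',a)"
```

```text
time: 2.2
tool_pos: [0.5628, -0.0933, 0.1438]
ee_rot: [3.141, -0.008, 2.875]
wrist_force: [-1.8, -0.1, -0.0]
width: 0.0005
finger_force: 0.0
t 2.2 rover mm [-80.1 -52.9  33.8] rpy [179.98  -0.43 164.71] F [-1.8 -0.1 -0. ] w 0.0004995371947602605
shift mm [-5.2 -4.9 15.7]
```

View pics/c1.png

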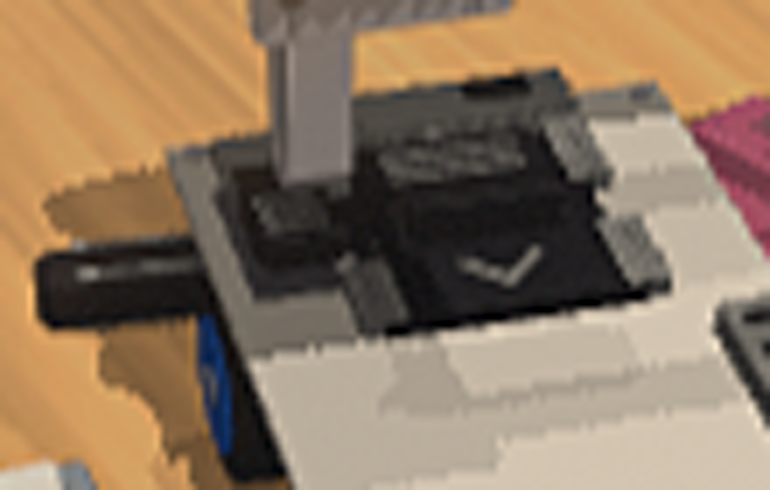

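The fingertip, at crop (310,180), hovers over the ribbed pad (290,212), about 5 mm off. I'll correct that, then press.

```bash
python3 -m crank '[[1,[-0.005,-0.005,0],[0,0,0]],[1,[0,0,0.008],[0,0,0]],[1,[0,0,0.006],[0,0,0]],[1,[0,0,0.004],[0,0,0]],[1,[0,0,0.003],[0,0,0]],[1,[0,0,0.002],[0,0,0]],[1,[0,0,0],[0,0,0]]]'
python3 -c "
from h import *
shift(rov(-85,-58,11))"
```

```text
time: 2.95
tool_pos: [0.5688, -0.1003, 0.1245]
ee_rot: [3.141, 0.0, 2.875]
wrist_force: [-0.0, 1.8, 2.6]
width: 0.0004
finger_force: 1.0
t 2.95 rover mm [-85.2 -60.6  14.5] rpy [179.95   0.   164.7 ] F [-0.   1.8  2.6] w 0.0004428072618163888
shift mm [2.6 0.2 3.5]
```

```bash
python3 -m crank '[[1,[0.001,0,0.002],[0,0,0]],[1,[0,0,0.002],[0,0,0]],[1,[0,0,0.0005],[0,0,0]],[1,[0,0,0],[0,0,0]]]'
python3 -c "
from h import *
shift(rov(-85,-58,11))
a=snap('scene','s2')['color'];a=cv2.resize(a[130:200,260:370,::-1],None,fx=7,fy=7,interpolation=cv2.INTER_CUBIC);cv2.imwrite('pics/c2.png',a)"
```

```text
time: 3.35
tool_pos: [0.5684, -0.1002, 0.1204]
ee_rot: [3.141, 0.002, 2.874]
wrist_force: [2.3, 2.5, 2.4]
width: 0.0005
finger_force: 1.7
t 3.35 rover mm [-85.3 -60.2  10.4] rpy [1.7995e+02 9.0000e-02 1.6470e+02] F [2.3 2.5 2.4] w 0.0005078366057335398
shift mm [ 2.2  0.3 -0.6]
```

View pics/c2.png

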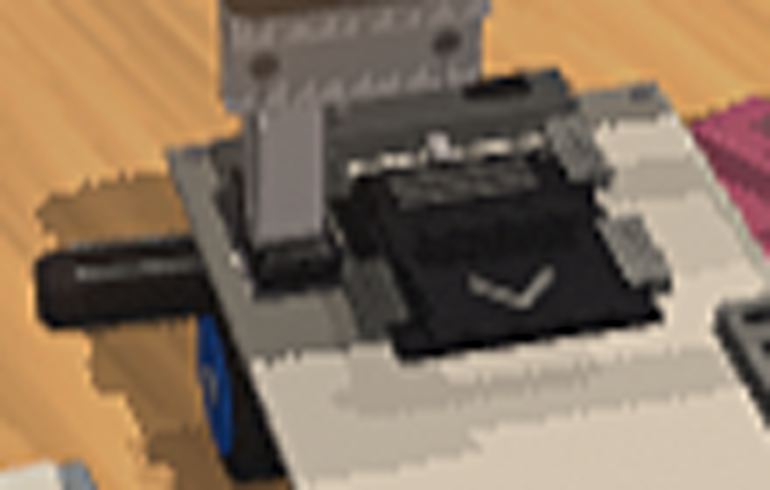

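The cover has sprung forward: there is a white gap behind it at crop (440,155), and the arrow is now at (512,290). Next I lift off and move behind the rib.

```bash
python3 -m crank '[[1,[0,0,-0.012],[0,0,0]],[1,[0,0,-0.02],[0,0,0]],[1,[0.02,-0.003,0],[0,0,0]],[1,[0.022,-0.004,0],[0,0,0]],[1,[0.018,-0.003,0],[0,0,0]],[1,[0,0,0],[0,0,0]],[1,[0,0,0],[0,0,0]]]'
python3 -c "
from h import *
a=snap('top','s3')['color']
shift(rov(-95,0,12))
a=cv2.resize(np.clip(a[170:250,300:390,::-1]*1.8,0,255),None,fx=6,fy=6,interpolation=cv2.INTER_CUBIC);cv2.imwrite('pics/c3.png',a)"
```

```text
time: 4.1
tool_pos: [0.507, -0.0949, 0.1522]
ee_rot: [-3.141, -0.0, 2.874]
wrist_force: [0.4, -0.2, 1.2]
width: 0.0005
finger_force: 0.0
t 4.15 rover mm [-96.5   0.   42.1] rpy [-179.96    0.    164.66] F [-0.1  0.4  0.4] w 0.000743663128104918
shift mm [-0.   1.5 30.1][ WARN:0@2.772] global loadsave.cpp:1063 imwrite_ Unsupported depth image for selected encoder is fallbacked to CV_8U.
```

View pics/c3.png

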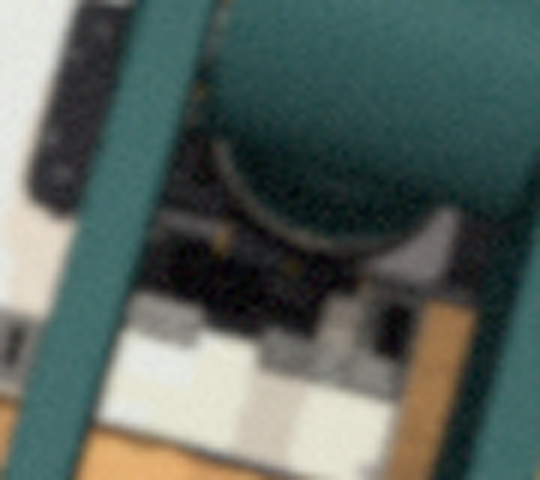

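The top view is blocked by the arm, but the position is as planned, with the tip at rover x −96, y 0. Next I let down behind the rib, watching the force.

```bash
python3 -m crank '[[1,[0,0,0.013],[0,0,0]],[1,[0,0,0.01],[0,0,0]],[1,[0,0,0.006],[0,0,0]],[1,[0,0,0],[0,0,0]]]'
python3 -c "
from h import *
shift(rov(-80,0,12))
a=snap('scene','s4')['color'];a=cv2.resize(a[130:200,260:370,::-1],None,fx=7,fy=7,interpolation=cv2.INTER_CUBIC);cv2.imwrite('pics/c4.png',a)"
```

```text
time: 4.55
tool_pos: [0.5063, -0.094, 0.1207]
ee_rot: [3.141, -0.004, 2.874]
wrist_force: [0.4, 0.2, -0.1]
width: 0.0006
finger_force: 0.0
t 4.55 rover mm [-96.    1.4  10.7] rpy [179.99  -0.24 164.69] F [ 0.4  0.2 -0.1] w 0.0005698599370608873
shift mm [-1.5 16.  -1.3]
```

View pics/c4.png

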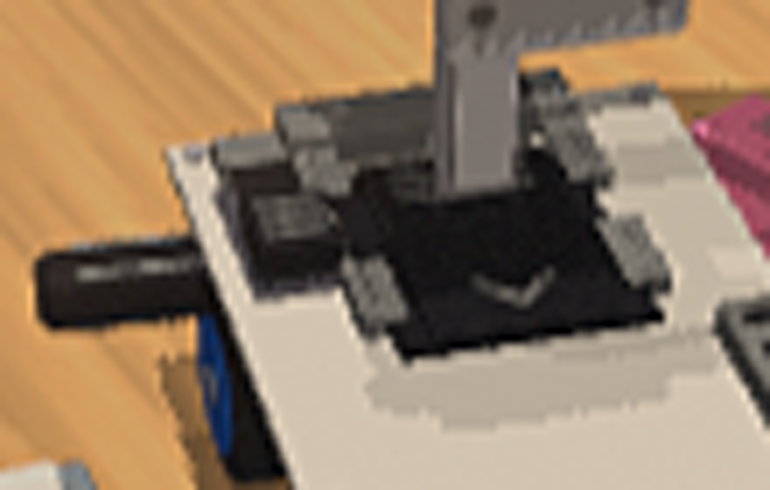

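The fingertip, at crop (475,190), is down behind the rib and touches nothing. Now I push.

```bash
python3 -m crank '[[1,[-0.001,0.006,-0.0005],[0,0,0]],[1,[0,0.006,0],[0,0,0]],[1,[0,0.006,0],[0,0,0]],[1,[0,0.008,0],[0,0,0]],[1,[0,0.01,0],[0,0,0]],[1,[0,0.01,0],[0,0,0]],[1,[0,0.01,0],[0,0,0]],[1,[0,0,0],[0,0,0]]]'
python3 -c "
from h import *
shift(rov(9,0,12))"
```

```text
time: 5.4
tool_pos: [0.5234, -0.0388, 0.1235]
ee_rot: [3.14, 0.0, 2.876]
wrist_force: [-1.0, -0.2, 0.1]
width: 0.0006
finger_force: 0.0
t 5.4 rover mm [-38.3  -0.3  13.5] rpy [179.93   0.   164.8 ] F [-1.  -0.2  0.1] w 0.0006325614030348972
shift mm [-0.1 47.3  1.6]
```

```bash
python3 -m crank '[[1,[0,0.009,0.001],[0,0,0]],[1,[0,0.009,0],[0,0,0]],[1,[0,0.009,0],[0,0,0]],[1,[0,0.008,0],[0,0,0]],[1,[0,0.006,0],[0,0,0]],[1,[0,0.004,0],[0,0,0]],[1,[0,0.002,0],[0,0,0]],[1,[0,0,0],[0,0,0]]]'
python3 -c "
from h import *
shift(rov(9,0,12))
a=snap('scene','s5')['color'];a=cv2.resize(a[130:240,260:400,::-1],None,fx=5,fy=5,interpolation=cv2.INTER_CUBIC);cv2.imwrite('pics/c5.png',a)"
```

```text
time: 6.2
tool_pos: [0.5359, 0.0052, 0.123]
ee_rot: [-3.142, 0.001, 2.875]
wrist_force: [-0.8, -3.3, 3.8]
width: 0.0002
finger_force: 2.9
t 6.2 rover mm [ 7.5 -0.5 13. ] rpy [-1.800e+02  6.000e-02  1.647e+02] F [-0.8 -3.3  3.8] w 0.000238747091836387
shift mm [0.5 1.5 1. ]
```

View pics/c5.png

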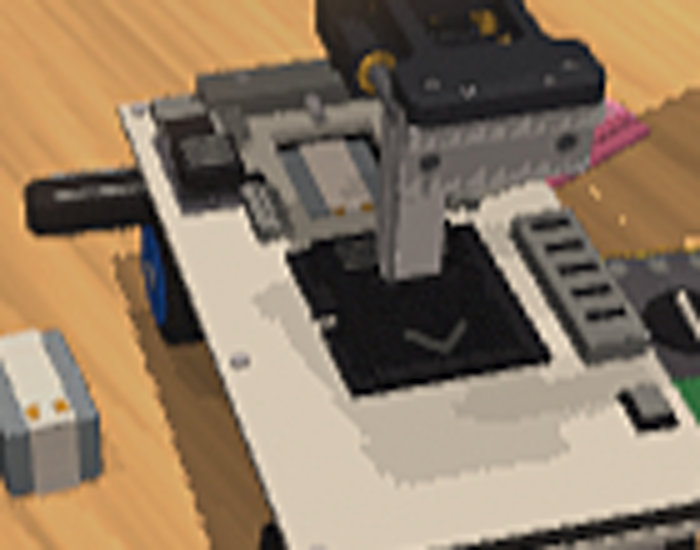

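The cover, with its arrow at crop (437,340), is out of the keepers and the bay shows the battery. I'll measure the displacement from the front corners (352,393) and (548,357) and the rear-right corner (288,253).

```bash
python3 - <<'E'
from h import *
s=load('s5')
for a,b,z in((352,391,0),(548,357,0),(288,253,4),(437,345,8)):print(torov(pt(s,260+a/5,130+b/5,.11+z/1e3)).round(1))
E
```

```text
[ 56.5 -36.5  -0. ]
[56.1 42.1 -0. ]
[-27.  -38.4   4. ]
[47.8 -0.4  8. ]
```

That puts the cover about 97 mm forward. I'll push 8 mm more for margin, then back off and lift.

```bash
python3 -m crank '[[1,[0,0.004,0],[0,0,0]],[1,[0,0.003,0],[0,0,0]],[1,[0,0.001,0],[0,0,0]],[1,[0,0,0],[0,0,0]],[1,[0,-0.005,0],[0,0,0]],[1,[0,-0.005,0],[0,0,0]],[1,[0,0,-0.02],[0,0,0]],[1,[0,0,-0.03],[0,0,0]]]'
python3 -m crank '[[1,[0,-0.03,-0.03],[0,0,0]],[1,[0,-0.03,-0.03],[0,0,0]],[1,[0,-0.03,0],[0,0,0]],[1,[0,0,0],[0,0,0]],[1,[0,0,0],[0,0,0]]]'
python3 -c "
from h import *
shift(rov(9,0,12))
a=snap('scene','s6')['color'];a=cv2.resize(a[130:240,260:400,::-1],None,fx=5,fy=5,interpolation=cv2.INTER_CUBIC);cv2.imwrite('pics/c6.png',a)"
```

```text
time: 7.05
tool_pos: [0.5327, 0.0034, 0.1694]
ee_rot: [3.142, -0.008, 2.874]
wrist_force: [-0.1, 0.4, -0.0]
width: 0.0002
finger_force: 0.0
time: 7.55
tool_pos: [0.5107, -0.0837, 0.2314]
ee_rot: [3.14, -0.002, 2.873]
wrist_force: [0.2, 0.0, -0.2]
width: 0.0005
finger_force: 0.0
t 7.55 rover mm [-84.9  -0.2 121.4] rpy [ 1.7991e+02 -1.1000e-01  1.6462e+02] F [ 0.2  0.  -0.2] w 0.0005376445145475043
shift mm [ -0.4  93.7 109.5]
```

View pics/c6.png

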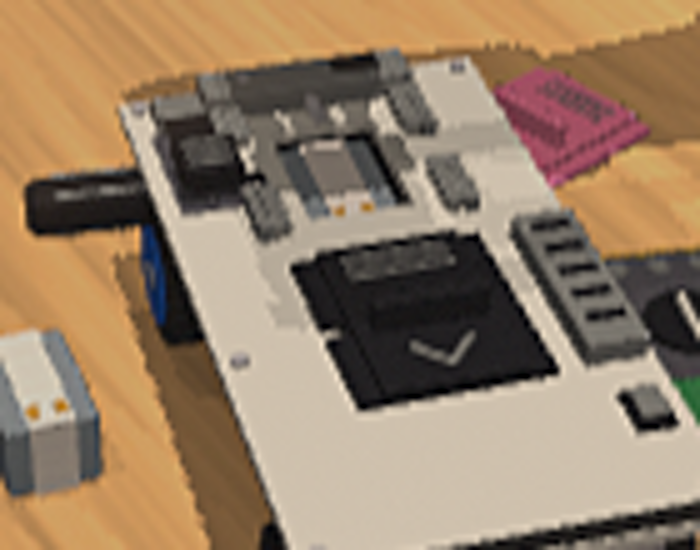

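The cover lies flat on the deck at crop (425,320), clear of the keepers. The tab (205,155) is up, the battery (340,175) is in the bay, and the arm is clear. I'm handing in.

```bash
python3 -c "
from bench import robot
print(robot.close_job())"
```

```text
the job is handed in; nothing more can be done
None
```

I handed the job in with the cover released and pushed about 105 mm forward, clear of its keepers and flat on the deck, the tab back up and the battery in its bay; the arm was clear of everything at about 7.6 s, and no verdict was returned.

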